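Stand the flask in the keeper tray and clamp the stop

ROBOT

A 6-joint arm with a two-finger parallel gripper is mounted at the origin on the work surface. World frame = base frame: x ahead of the robot, y to its left, z up, the work surface at z = 0. Lengths are in m, angles in rad, forces in N, time in s.
With the tool pointing down it reaches from about 0.225 to 0.875 m from the base axis. Payload 3.4 kg.
Tool frame: the origin (TCP) lies between the finger pads; the fingertips stand 11 mm ahead of it and the grasp point (between the pads) lies 8 mm behind it (tips_ahead is the distance from the TCP to the fingertips, in m); z points along the fingers, x is the direction in which the jaws open and shut, and the axes are right-handed (so a half turn about z gives the same grasp; the last joint's range is limited). The gripper opens to 85 mm and grips with 20 to 120 N. Pads are 22 mm wide; open, the fingers measure 114 mm over their backs; the gripper's body (76 mm by 85 mm) begins 54 mm behind the grasp point. The pads swing forward as they close: fully open they stand 13 mm farther back than shut.
Start: joints at [1.158, 0.276, 1.505, -0, 1.361, -0.121], TCP at [0.165, 0.551, 0.242] pointing down, gripper open.
Joint ranges: [-2.89, 2.89], [-0.75, 2.08], [0.22, 2.7], [-1.18, 4.32], [0.11, 2.71], [-2.7, 2.7]. Speed limits (rad/s): [2.57, 2.57, 3.14, 3.14, 3.14, 3.14].

INTERFACE

Orientations are given as a unit quaternion [w, x, y, z].
In Python, from rig import get_state, get_image, sign_off, masks_of, tips_ahead gives the robot as it stands.
- The arm moves only by the tool play_rows, never from a script. Its argument "series" is a list of rows, each an object of numbers: "fingers": the closure, from -1 (fully open) to 1 (shut); "dx", "dy", "dz": the shift along the world's x, y, z in mm; "turn": the turn about the world's z in rad. A call has 1 to 20 rows; each row shifts and turns the pose as measured when the row begins; what a row does not reach is not made up. A row lasts 1/12 s, in which the tool goes at most 41.7 mm and 7.16 degrees, less where a joint would pass 70% of its speed; a pose out of reach is approached as far as the arm can. A call with a gripper value outside its range is refused whole. The fingers move at their own pace and stop on an object; "squeeze" is the grip in N (left out, the last holds). Time passes only in rows, so rows that do not move let the fingers close. It gives the time, the measured TCP pose, the force and the opening at its end, in the units of the state.
- get_state(): the state, without advancing time (a new reading comes with each control period).
- get_image(name): name is "scene" or "top" or "wrist"; returns a dict with "pixels" (420x560x3 uint8, red, green, blue), "vfov" (degrees; the focal length in pixels is half the picture's height over the tangent of half this angle, whatever the lens; pixels are square), "cx", "cy" (the principal point, pixels), "dist" ([k1, k2, p1, p2, k3] as OpenCV has them; the pictures are not rectified), "rvec" (rotation vector, rad) and "tvec" (3), from world to camera coordinates, as OpenCV has them; the wrist camera has in their place "hand_eye" (4x4, takes a point from camera to tool coordinates, whose origin is the TCP and whose axes are the tool frame's). Camera axes: x right, y down, z forward; pixel columns grow to the right and rows downward; lengths in m; the calibration is good to about 2 mm. A picture is of the moment at which its call begins: read the wrist's pose just before it. There is no depth.
- sign_off(): hands the job in, once; it reports no verdict.
Trained networks look in a picture, given as the dict that the camera call returned (one of the last four; its "shot" number tells which), for a name from the list of things; names that differ only in an ending like _2 or _b are one class to them, and where a whole thing is asked for, a point or a joint stands for the part that bears it (a point fixed in the world has none). Each returns a list of dicts, best first, with "p" (0 to 1); they miss things now and then, are a little off and sometimes report something else, mostly with a low value. They report only what shows in the picture. A call takes as long as a camera call. They do not tell look-alikes from the thing itself.
- masks_of(picture, label): "region" (420x560 bool, what is visible of it) and "xy" ([column, row] in pixels, amid what is visible of it).
The state is a dict: "clock": time; "qpos": joint angles; "qd": joint speeds; "effort": joint torques, N m; "position": TCP position; "ee_rot": TCP orientation; "contact_force": force on the tool from outside, world axes, zero at the start; "moment": the same for the moment, N m; "width": finger opening in m.
Only numpy, scipy, OpenCV 4.12 (cv2) and the standard library are available. Lean on these libraries where they do the work, as an engineer would, in place of code of your own. Each camera call takes 0.05 s, during which the arm holds its last target. There are 200 camera calls.

TASK

Stand the tall flask with the narrow neck upright in the keeper tray, set down gently in the gap between the sliding stop and the fixed end plate, midway across the tray's width, and let go of it. Then slide the stop up until the flask is held snug between stop and end plate, and after that turn the clamp knob clockwise all the way to lock it. Do not tip the flask, and leave everything else on the counter where it is.

Things in the scene. Friction and masses are not known exactly. Their poses are not given: they have to be found in the camera images.
- flask: Closed aluminium flask, 150 tall, the tallest and only narrow-necked container, 0.25 to 0.5 kg. Round body 60 across up to 92 high, neck 28 across at 106, black cap 36 across from 114 to 150 high: grip it by the cap. Origin: centre of the underside, z up. Starts standing on the counter left of the tray, in one of three places.
- tray: Keeper tray, fixed: flat grey plate 120 (x) by 320 (y), 18 thick. Origin: centre of its underside, on the counter; z up, x across the width, y along the length to the fixed steel end plate at the +y end (100 wide, top 88 above the counter, inner face at y = +145). The flask goes on the plate's flat top (18 above the counter), between that face and the stop's face.
- carriage (a joint): Sliding aluminium stop on the tray: metres along the tray's +y, 0 to 0.135, starts 0 to 0.05. Its front face (100 wide, top 98 above the counter) is at tray y = -45 mm + value; gap to the end plate = 190 mm - value, so 0.130 is snug on the 60 mm flask. About 2.5 N of friction, stays where left, whatever the knob's state. Move it by the knob on its top or push its body (80 long, 70 wide, behind the face).
- stop_face (a point): Point on the stop's front face, midway across, 58 above the counter. Axes parallel to the tray's; the flask stands on its +y side.
- clamp_knob (a joint): Black bar-shaped clamp knob on top of the carriage and moving with it; vertical axis 50 mm behind the stop face (tray x = 0, y = -95 mm + carriage value). Rad, 0 to 1.45, grows clockwise seen from above. Starts loose, 0 to 0.25 (at 0 the bar lies along the tray's x); locked at its end stop 1.45, bar nearly along the tray. About 0.06 N m of friction, stays where left.
- knob_grip (a point): Centre of the knob's bar, on its axis, 137 above the counter. The bar is 66 long (along this point's x axis, which turns with the knob), 16 thick (its y), 28 high (123 to 151 above the counter). Beneath it are a stem 18 across and, up to 103 above the counter, a boss 36 across.
- jar: Bystander: squat aluminium jar, black lid, 76 across, 75 high. Origin: centre of underside.
- tin: Bystander: straight aluminium tin without a neck, 64 across, 103 high. Origin: centre of underside.
- buffer_block: Bystander: dark grey rubber buffer block 60 x 100 x 50 high. Origin: centre of underside.
- shoe_holder: Bystander: bronze shoe holder, channel-shaped, 70 x 130 x 44 high. Origin: centre of underside.
- scraper: Bystander: orange-handled brass scraper, 200 long along its x, 24 high. Origin: underside, mid length.
- spanner: Bystander: steel spanner 190 long along its x. Origin: underside, mid length.
- mug: Bystander: white mug 80 across, 90 high, handle at its +y. Origin: centre of underside.
Mind the look-alikes: they are no part of the job. What is shaped like the flask but orange is not meant.

How it is judged:
On the way, in this order (a step that is already met when the one before it is completed fails the run):
1. the flask stands upright and let go on the tray between stop and end plate, within 30 mm of mid width, the knob still loose (angle between flask's own z axis and vertical below 0.08 rad and z of flask in the frame of tray between 0.014 and 0.023 m and x of flask in the frame of tray between -0.03 and 0.03 m and y of flask in the frame of stop_face above 0.02 m and y of flask in the frame of tray below 0.12 m and linear speed of flask below 0.03 m/s and contact force between the fingers and flask below 0.3 N and contact force between flask and tray above 1 N and value of joint clamp_knob below 0.6 rad), for 0.2 s.
2. the stop is slid up to the flask (gap to the end plate under 67.5 mm) before the knob is turned (angle between flask's own z axis and vertical below 0.08 rad and z of flask in the frame of tray between 0.014 and 0.023 m and x of flask in the frame of tray between -0.03 and 0.03 m and y of flask in the frame of stop_face above 0.02 m and y of flask in the frame of tray below 0.12 m and linear speed of flask below 0.03 m/s and value of joint carriage above 0.1225 m and value of joint clamp_knob below 0.6 rad), for 0.1 s.
At the end, for the whole second after the job is handed in: The flask stands on the tray's plate, within 0.08 rad of upright and 30 mm of mid width, at rest, between stop and end plate, the gap between these under 67.5 mm (flask 60 mm); the clamp knob is turned past 1.2 rad; all at rest (angle between flask's own z axis and vertical below 0.08 rad and z of flask in the frame of tray between 0.014 and 0.023 m and x of flask in the frame of tray between -0.03 and 0.03 m and y of flask in the frame of stop_face above 0.02 m and y of flask in the frame of tray below 0.12 m and linear speed of flask below 0.03 m/s and value of joint carriage above 0.1225 m and value of joint clamp_knob above 1.2 rad and contact force between flask and tray above 1 N and velocity of joint carriage below 0.01 m/s and velocity of joint clamp_knob below 0.05 rad/s); the robot touches nothing.
It fails at once if the flask is let fall or knocked (faster than 0.45 m/s while not held, a free fall of over 10 mm) (linear speed of flask above 0.45 m/s and contact force between the fingers and flask below 0.3 N).
It fails at once if the flask is tipped more than 0.4 rad (angle between flask's own z axis and vertical above 0.4 rad).
It fails at once if the flask is set down or dropped hard on the tray (over 60 N) (contact force between flask and tray above 60 N).
It fails at once if a bystander is moved more than 30 mm (distance of any of jar, tin, buffer_block, shoe_holder, scraper, spanner, mug from where it was at the start of the episode above 0.03 m).
It also fails if it takes over 56 s, if anything falls off the work surface, if the arm or the gripper's body presses on something with over 40 N, if the wrist force passes 120 N, or if a joint passes its speed limit or range.

## Working session

There is one attempt and no reset: what is moved stays moved. The work goes in short steps, Python scripts to look and compute and a tool call to move; the robot and the scene stay as the last step left them, time stands still between calls to the robot, and variables do not carry over. Pictures are saved under pics/ and viewed, about 8 in all and at most 12, crops included, and the job is handed in when it is done.

Besides the shell and the picture viewer there is one more tool, called after "Call:" as name(argument=value, ...), one argument or row to a line, values as JSON. play_rows: Moves the arm, as the interface text tells. Its arguments: {"type":"object","properties":{"series":{"type":"array"},"squeeze":{"type":"number"}},"required":["series"]}

```bash
mkdir -p pics
cat > h.py <<'E'
import numpy as np, cv2
from rig import *
def cam(p):
    f=210/np.tan(np.radians(p["vfov"])/2)
    K=np.array([[f,0,p["cx"]],[0,f,p["cy"]],[0,0,1]]);return K,np.array(p["dist"],float)
def ext(p,st=None):
    if "rvec" in p:
        R=cv2.Rodrigues(np.array(p["rvec"],float))[0];t=np.array(p["tvec"],float).ravel();return R,t
    w,x,y,z=st["ee_rot"]
    from scipy.spatial.transform import Rotation as Ro
    T=np.eye(4);T[:3,:3]=Ro.from_quat([x,y,z,w]).as_matrix();T[:3,3]=st["position"]
    M=np.linalg.inv(T@np.array(p["hand_eye"]));return M[:3,:3],M[:3,3]
def ray(p,uv,z,st=None):
    K,d=cam(p);R,t=ext(p,st)
    n=cv2.undistortPoints(np.array(uv,float).reshape(-1,1,2),K,d).reshape(-1,2)
    v=np.c_[n,np.ones(len(n))]@R; c=-R.T@t
    return c+v*((z-c[2])/v[:,2])[:,None]
def proj(p,X,st=None):
    K,d=cam(p);R,t=ext(p,st)
    return cv2.projectPoints(np.array(X,float).reshape(-1,1,3),cv2.Rodrigues(R)[0],t,K,d)[0].reshape(-1,2)
def save(p,n,crop=None,s=1):
    im=p["pixels"][:,:,::-1]
    if crop: a,b,c,e=crop; im=im[b:e,a:c]
    cv2.imwrite("pics/"+n+".png",cv2.resize(im,None,fx=s,fy=s,interpolation=2))
E
python3 - <<'E'
from h import *
np.set_printoptions(precision=3,suppress=True)
st=get_state();print(st)
a=get_image("top");b=get_image("scene")
save(a,"top1",s=1.4);save(b,"scene1",s=1.4)
for p in(a,b):
    R,t=ext(p);print(-R.T@t)
    for n in("flask","tray","carriage","clamp_knob","tin","jar"):
        for m in masks_of(p,n): print(n,m["p"],m["xy"],m["region"].sum())
E
```

```text
{'clock': 0.0, 'qpos': array([ 1.158,  0.277,  1.506, -0.   ,  1.361, -0.121]), 'qd': array([-0.001,  0.   , -0.   , -0.   , -0.   ,  0.   ]), 'effort': array([ -0.001, -41.678, -24.581,  -0.   ,   0.011,  -0.   ]), 'position': array([0.165, 0.55 , 0.241]), 'ee_rot': array([ 0.   ,  0.802,  0.597, -0.001]), 'contact_force': array([0.322, 0.262, 0.333]), 'moment': array([-0.011,  0.01 , -0.027]), 'width': 0.08529368503944647}
[ 0.469 -0.011  1.186]
flask 0.9 [140.4, 218.4] 763
flask 0.61 [125.7, 174.0] 775
tray 0.97 [340.7, 216.1] 5423
carriage 0.76 [373.5, 219.8] 1486
clamp_knob 0.8 [389.3, 211.8] 220
tin 0.79 [184.3, 253.7] 685
jar 0.6 [185.1, 203.7] 803
jar 0.33 [338.8, 216.1] 5462
[ 0.95  -0.48   1.012]
flask 0.79 [365.1, 133.4] 851
flask 0.67 [403.4, 139.1] 855
flask 0.5 [211.5, 274.6] 296
tray 0.71 [250.2, 270.5] 7021
carriage 0.93 [221.7, 291.9] 2107
clamp_knob 0.53 [209.1, 276.7] 354
tin 0.64 [316.3, 145.1] 817
jar 0.79 [355.0, 170.3] 843
jar 0.35 [250.9, 164.9] 927
```

View pics/top1.png

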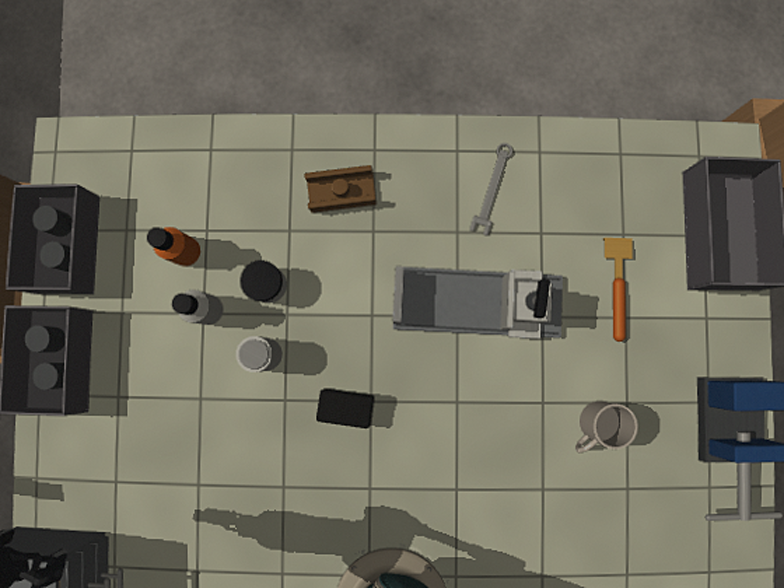

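View pics/scene1.png

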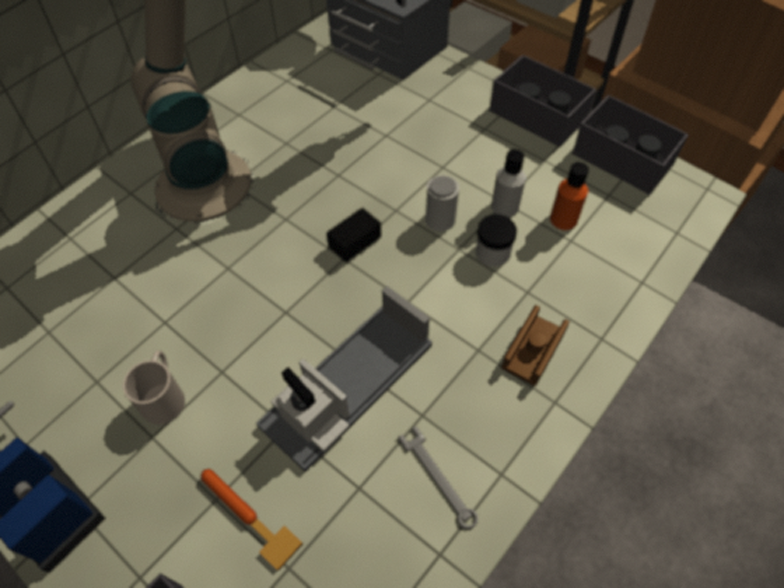

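Candidates for the flask in the top view, in native pixels:
- Silver bottle with a black cap, about (132,216).
- Orange bottle, about (118,172). Look-alike.
- Tin, about (182,252). No neck.
- Jar, about (187,200). Squat.

I choose the silver one with the neck. Next, one crop to check it and to read the tray's corners.

Run:
```python
from h import *
np.set_printoptions(precision=4,suppress=True)
a=get_image("top");b=get_image("scene")
A=a["pixels"][180:245,270:420,::-1];B=a["pixels"][160:245,100:180,::-1];C=b["pixels"][95:175,335:440,::-1]
A=cv2.resize(A,None,fx=5,fy=5,interpolation=2)
B=cv2.resize(B,None,fx=3,fy=3,interpolation=2);C=cv2.resize(C,None,fx=3,fy=3,interpolation=2)
im=np.zeros((590,750,3),np.uint8);im[:325]=A;im[330:585,:240]=B;im[330:570,260:575]=C
cv2.imwrite("pics/c2.png",im)
for n,p in(("top",a),("scene",b)):
    for m in masks_of(p,"flask"):
        g=m["region"]; px=p["pixels"].astype(int); dark=g&(px.sum(2)<130)
        sat=np.median((px.max(2)-px.min(2))[g])
        ys,xs=np.nonzero(dark); 
        if len(xs): c=[np.median(xs),np.median(ys)];print(n,m["p"],m["xy"],"sat",sat,"cap",c,len(xs),"z.135:",ray(p,c,.135)[0])
    for m in masks_of(p,"clamp_knob")[:1]: 
        r=cv2.minAreaRect(np.argwhere(m["region"])[:,::-1].astype(np.float32));print("knob",r,ray(p,m["xy"],.145)[0])
```

```text
top 0.94 [125.8, 175.4] sat 46.0 cap [np.float64(124.0), np.float64(174.5)] 470 z.135: [0.6565 0.387  0.135 ]
top 0.85 [142.7, 221.2] sat 5.0 cap [np.float64(132.0), np.float64(217.0)] 216 z.135: [0.5526 0.3621 0.135 ]
knob ((384.9615173339844, 212.6923065185547), (12.355316162109375, 27.26013946533203), 11.309932708740234) [ 0.5654 -0.2509  0.145 ]
scene 0.84 [364.3, 131.8] sat 9.0 cap [np.float64(367.0), np.float64(115.0)] 180 z.135: [0.5545 0.3573 0.135 ]
scene 0.7 [402.4, 141.8] sat 59.0 cap [np.float64(407.0), np.float64(145.0)] 607 z.135: [0.6951 0.3321 0.135 ]
scene 0.34 [353.4, 171.4] sat 3.0 cap [np.float64(354.0), np.float64(166.0)] 562 z.135: [0.6281 0.1858 0.135 ]
knob ((212.37557983398438, 276.6131286621094), (31.279281616210938, 10.628229141235352), 47.72631072998047) [ 0.5632 -0.2558  0.145 ]
```

View pics/c2.png

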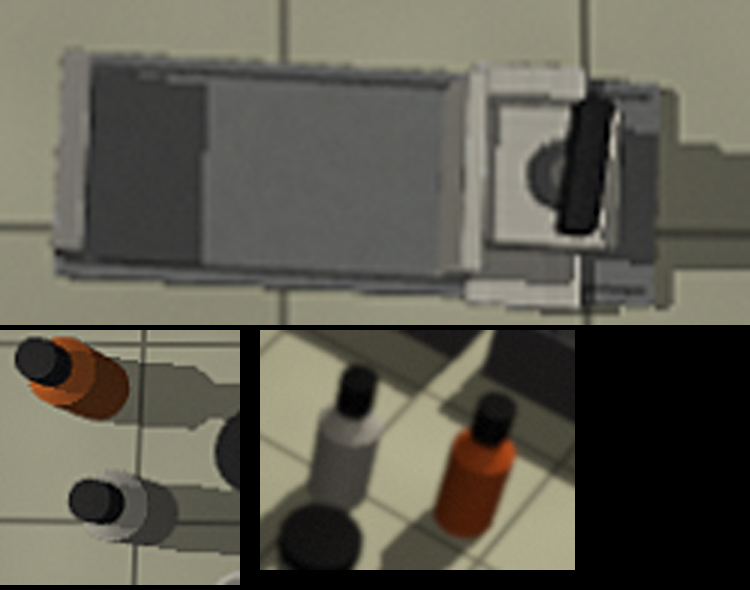

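The crop confirms the choice: the silver bottle's cap is at about (132,217) in the top view and the orange one is the look-alike. I can read the tray corners, so I'll fit the tray pose now.

Run:
```python
from h import *
from scipy.optimize import least_squares
np.set_printoptions(precision=4,suppress=True)
a=get_image("top")
C=[((50,145,88),(92,54),0),((-50,145,88),(83,250),0),((60,-160,18),(657,87),0),((-60,-160,18),(656,304),0),((-60,160,18),(55,275),0),((50,-45,98),(470,66),1),((-50,-45,98),(463,273),1),((0,-95,148),(583,164),1)]
uv=np.array([(270+u/5,180+v/5) for _,(u,v),_ in C])
def W(q):
    x,y,t,c=q;L=np.array([(p[0],p[1]+k*c*1000,p[2]) for p,_,k in C])/1000
    return np.c_[x+L[:,0]*np.cos(t)-L[:,1]*np.sin(t),y+L[:,0]*np.sin(t)+L[:,1]*np.cos(t),L[:,2]]
r=least_squares(lambda q:(proj(a,W(q))-uv).ravel(),[.56,-.15,0,.02],loss='soft_l1')
print(r.x);print((proj(a,W(r.x))-uv)*5)
x,y,t,c=r.x
for n,p in(("flask goal y=100",.1),("knob0",-.095+c),("knob snug",-.095+.13)): print(n,x-p*np.sin(t),y+p*np.cos(t))
```

```text
[ 0.5712 -0.1583 -0.041   0.0029]
[[ 0.4721 -1.4897]
 [-0.6641  1.5919]
 [ 4.098  -5.0051]
 [-0.9025  2.0766]
 [-2.1542  1.0063]
 [-1.9559  2.8806]
 [-1.9179 -3.3789]
 [ 4.7487  0.6599]]
flask goal y=100 0.5752807916819389 -0.05840961274521719
knob0 0.5674146448789382 -0.25035383398115335
knob snug 0.5726192334380369 -0.12335509840599516
```

Call:
play_rows(
  series=[
    {"dx": 33,"dy": -16,"dz": 2,"fingers": -1,"turn": 0.02},
    {"dx": 33,"dy": -16,"dz": 2,"fingers": -1,"turn": 0.02},
    {"dx": 33,"dy": -16,"dz": 2,"fingers": -1,"turn": 0.02},
    {"dx": 33,"dy": -16,"dz": 2,"fingers": -1,"turn": 0.02},
    {"dx": 33,"dy": -16,"dz": 2,"fingers": -1,"turn": 0.02},
    {"dx": 33,"dy": -16,"dz": 2,"fingers": -1,"turn": 0.02},
    {"dx": 33,"dy": -16,"dz": 2,"fingers": -1,"turn": 0.02},
    {"dx": 33,"dy": -16,"dz": 2,"fingers": -1,"turn": 0.02},
    {"dx": 33,"dy": -16,"dz": 2,"fingers": -1,"turn": 0.02},
    {"dx": 33,"dy": -16,"dz": 2,"fingers": -1,"turn": 0.02},
    {"dx": 33,"dy": -16,"dz": 2,"fingers": -1,"turn": 0.02},
    {"dx": 25,"dy": -14,"dz": 2,"fingers": -1,"turn": 0.02},
    {"fingers": -1},
    {"fingers": -1},
  ],
)

```text
invalid input at $.series[12]: expected keys fingers, dx, dy, dz, turn
```

Call:
play_rows(
  series=[
    {"dx": 33,"dy": -16,"dz": 2,"fingers": -1,"turn": 0.02},
    {"dx": 33,"dy": -16,"dz": 2,"fingers": -1,"turn": 0.02},
    {"dx": 33,"dy": -16,"dz": 2,"fingers": -1,"turn": 0.02},
    {"dx": 33,"dy": -16,"dz": 2,"fingers": -1,"turn": 0.02},
    {"dx": 33,"dy": -16,"dz": 2,"fingers": -1,"turn": 0.02},
    {"dx": 33,"dy": -16,"dz": 2,"fingers": -1,"turn": 0.02},
    {"dx": 33,"dy": -16,"dz": 2,"fingers": -1,"turn": 0.02},
    {"dx": 33,"dy": -16,"dz": 2,"fingers": -1,"turn": 0.02},
    {"dx": 33,"dy": -16,"dz": 2,"fingers": -1,"turn": 0.02},
    {"dx": 33,"dy": -16,"dz": 2,"fingers": -1,"turn": 0.02},
    {"dx": 33,"dy": -16,"dz": 2,"fingers": -1,"turn": 0.02},
    {"dx": 25,"dy": -14,"dz": 2,"fingers": -1,"turn": 0.02},
    {"dx": 0,"dy": 0,"dz": 0,"turn": 0,"fingers": -1},
  ],
)

```text
clock: 2.13
position: [0.568, 0.3501, 0.2671]
ee_rot: [-0.0, 0.718, 0.696, 0.001]
contact_force: [-0.1, 0.8, -0.6]
width: 0.0852
```

Run:
```python
from h import *
np.set_printoptions(precision=4,suppress=True)
st=get_state();p=get_image("wrist");save(p,"w3",s=1.2)
print(st["position"],st["ee_rot"],st["qd"])
for m in masks_of(p,"flask"):
    g=m["region"];px=p["pixels"].astype(int);d=g&(px.sum(2)<130);n,_,s,c=cv2.connectedComponentsWithStats(d.astype(np.uint8))
    print(m["p"],m["xy"],g.sum())
    for i in range(1,n):
        if s[i,4]>60: print(s[i],c[i],ray(p,c[i],.14,st))
print(proj(p,[.5526,.360,.15],st))
```

```text
[0.568  0.3501 0.2671] [-0.0003  0.7181  0.6959  0.0008] [ 0.0112 -0.0038  0.0234  0.0613  0.0313  0.0231]
0.69 [337.6, 269.1] 3565
0.55 [296.5, 178.8] 2702
[[295.3224 192.6955]]
```

View pics/w3.png

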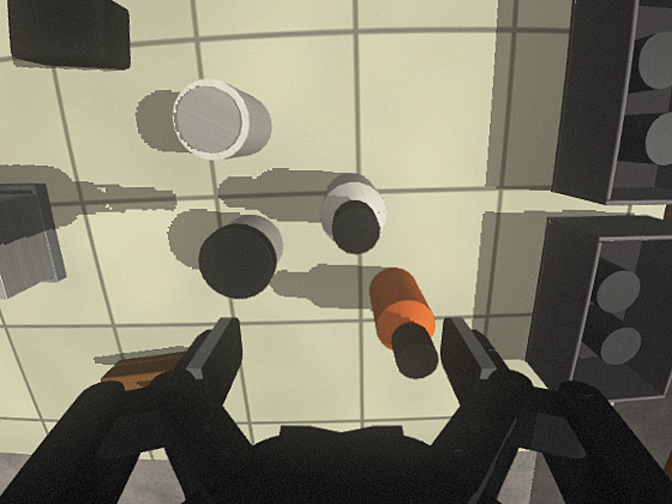

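The cap top shows at about (296,192) native, and my estimate projects to (295,193), so they agree. I'll align above it and descend.

Call:
play_rows(
  series=[
    {"dx": -8,"dy": 5,"dz": -20,"fingers": -1,"turn": 0},
    {"dx": -4,"dy": 3,"dz": -20,"fingers": -1,"turn": 0},
    {"dx": 0,"dy": 0,"dz": -10,"fingers": -1,"turn": 0},
    {"dx": 0,"dy": 0,"dz": 0,"fingers": -1,"turn": 0},
  ],
)

```text
clock: 2.57
position: [0.5469, 0.3635, 0.2168]
ee_rot: [-0.004, 0.717, 0.697, 0.0]
contact_force: [-0.1, 0.1, -0.5]
width: 0.0855
```

Call:
play_rows(
  series=[
    {"dx": 4,"dy": -2,"dz": -10,"fingers": -1,"turn": 0},
    {"dx": 1,"dy": 0,"dz": -16,"fingers": -1,"turn": 0},
    {"dx": 0,"dy": 0,"dz": -16,"fingers": -1,"turn": 0},
    {"dx": 0,"dy": 0,"dz": -10,"fingers": -1,"turn": 0},
    {"dx": 0,"dy": 0,"dz": -5,"fingers": -1,"turn": 0},
    {"dx": 0,"dy": 0,"dz": 0,"fingers": -1,"turn": 0},
    {"dx": 0,"dy": 0,"dz": 0,"fingers": -1,"turn": 0},
  ],
)

```text
clock: 3.15
position: [0.5517, 0.3645, 0.1606]
ee_rot: [-0.003, 0.715, 0.699, 0.004]
contact_force: [-0.6, -0.0, -0.3]
width: 0.0856
```

Call:
play_rows(
  series=[
    {"dx": 1,"dy": -2,"dz": -10,"fingers": -1,"turn": 0},
    {"dx": 0,"dy": -1,"dz": -10,"fingers": -1,"turn": 0},
    {"dx": 0,"dy": 0,"dz": -8,"fingers": -1,"turn": 0},
    {"dx": 0,"dy": 0,"dz": -5,"fingers": -1,"turn": 0},
    {"dx": 0,"dy": 0,"dz": 0,"fingers": -1,"turn": 0},
    {"dx": 0,"dy": 0,"dz": 0,"fingers": -1,"turn": 0},
  ],
)

```text
clock: 3.65
position: [0.5542, 0.3615, 0.1264]
ee_rot: [-0.002, 0.715, 0.699, 0.006]
contact_force: [0.5, -0.3, -0.0]
width: 0.0857
```

Run:
```python
from h import *
p=get_image("wrist");save(p,"w4",s=1.0)
```

```text
(no output)
```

View pics/w4.png

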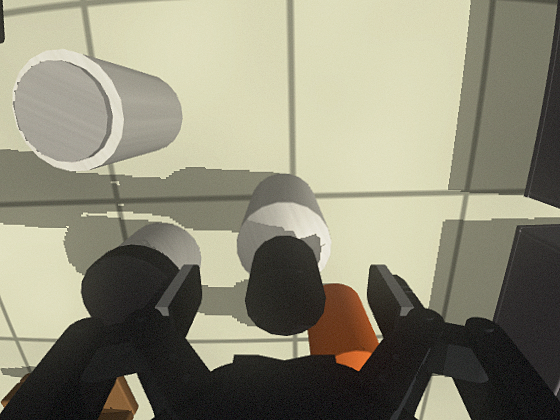

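The cap at (285,285) sits midway between the pads at (185,290) and (385,290), so I'll close on it.

Call:
play_rows(
  series=[
    {"dx": 0,"dy": 0,"dz": 0,"fingers": 0,"turn": 0},
    {"dx": 0,"dy": 0,"dz": 0,"fingers": 0.5,"turn": 0},
    {"dx": 0,"dy": 0,"dz": 0,"fingers": 1,"turn": 0},
    {"dx": 0,"dy": 0,"dz": 0,"fingers": 1,"turn": 0},
    {"dx": 0,"dy": 0,"dz": 0,"fingers": 1,"turn": 0},
    {"dx": 0,"dy": 0,"dz": 0,"fingers": 1,"turn": 0},
    {"dx": 0,"dy": 0,"dz": 0,"fingers": 1,"turn": 0},
    {"dx": 0,"dy": 0,"dz": 0,"fingers": 1,"turn": 0},
  ],
  squeeze=45,
)

```text
clock: 4.37
position: [0.555, 0.3618, 0.1278]
ee_rot: [-0.002, 0.715, 0.699, 0.007]
contact_force: [-0.1, -0.2, 0.4]
width: 0.0338
```

Call:
play_rows(
  series=[
    {"dx": 0,"dy": 0,"dz": 8,"fingers": 1,"turn": 0},
    {"dx": 0,"dy": 0,"dz": 14,"fingers": 1,"turn": 0},
    {"dx": 0,"dy": 0,"dz": 20,"fingers": 1,"turn": 0},
    {"dx": 0,"dy": 0,"dz": 20,"fingers": 1,"turn": 0},
    {"dx": 0,"dy": 0,"dz": 20,"fingers": 1,"turn": 0},
    {"dx": 0,"dy": 0,"dz": 20,"fingers": 1,"turn": 0},
    {"dx": 0,"dy": 0,"dz": 14,"fingers": 1,"turn": 0},
    {"dx": 0,"dy": 0,"dz": 8,"fingers": 1,"turn": 0},
    {"dx": 0,"dy": 0,"dz": 0,"fingers": 1,"turn": 0},
  ],
)

```text
clock: 5.12
position: [0.5492, 0.3595, 0.2531]
ee_rot: [-0.005, 0.715, 0.699, -0.001]
contact_force: [0.2, 0.5, -3.6]
width: 0.0339
```

Call:
play_rows(
  series=[
    {"dx": 1,"dy": -10,"dz": 0,"fingers": 1,"turn": 0},
    {"dx": 2,"dy": -18,"dz": 0,"fingers": 1,"turn": 0},
    {"dx": 2,"dy": -25,"dz": 0,"fingers": 1,"turn": 0},
    {"dx": 2,"dy": -25,"dz": 0,"fingers": 1,"turn": 0},
    {"dx": 2,"dy": -25,"dz": 0,"fingers": 1,"turn": 0},
    {"dx": 2,"dy": -25,"dz": 0,"fingers": 1,"turn": 0},
    {"dx": 2,"dy": -25,"dz": 0,"fingers": 1,"turn": 0},
    {"dx": 2,"dy": -25,"dz": 0,"fingers": 1,"turn": 0},
    {"dx": 2,"dy": -25,"dz": 0,"fingers": 1,"turn": 0},
    {"dx": 2,"dy": -25,"dz": 0,"fingers": 1,"turn": 0},
    {"dx": 2,"dy": -25,"dz": 0,"fingers": 1,"turn": 0},
    {"dx": 2,"dy": -25,"dz": 0,"fingers": 1,"turn": 0},
    {"dx": 2,"dy": -25,"dz": 0,"fingers": 1,"turn": 0},
    {"dx": 1,"dy": -25,"dz": 0,"fingers": 1,"turn": 0},
    {"dx": 1,"dy": -25,"dz": 0,"fingers": 1,"turn": 0},
    {"dx": 1,"dy": -18,"dz": 0,"fingers": 1,"turn": 0},
    {"dx": 0,"dy": -12,"dz": 0,"fingers": 1,"turn": 0},
    {"dx": 0,"dy": -6,"dz": 0,"fingers": 1,"turn": 0},
    {"dx": 0,"dy": 0,"dz": 0,"fingers": 1,"turn": 0},
    {"dx": 0,"dy": 0,"dz": 0,"fingers": 1,"turn": 0},
  ],
)

```text
clock: 6.78
position: [0.5574, -0.0599, 0.2264]
ee_rot: [-0.019, 0.715, 0.699, -0.022]
contact_force: [0.4, 0.2, -3.0]
width: 0.0342
```

Call:
play_rows(
  series=[
    {"dx": 10,"dy": 4,"dz": 15,"fingers": 1,"turn": 0},
    {"dx": 8,"dy": 4,"dz": 10,"fingers": 1,"turn": 0},
    {"dx": 0,"dy": 0,"dz": 0,"fingers": 1,"turn": 0},
    {"dx": 0,"dy": 0,"dz": 0,"fingers": 1,"turn": 0},
  ],
)

```text
clock: 7.12
position: [0.5737, -0.0471, 0.2503]
ee_rot: [-0.022, 0.713, 0.7, -0.022]
contact_force: [0.2, -0.7, -3.2]
width: 0.0341
```

Run:
```python
from rig import *
from scipy.spatial.transform import Rotation as Ro
s=get_state();w,x,y,z=s["ee_rot"];R=Ro.from_quat([x,y,z,w]).as_matrix();print(s["position"],R[:,2],R[:,0],s["qpos"],s["qd"])
```

```text
[ 0.57368971 -0.04711883  0.25029393] [-6.23210096e-02  1.59139384e-04 -9.98056144e-01] [ 0.01887724  0.99982129 -0.00101932] [-0.19542181  0.30620994  1.44282203 -0.01202795  1.45377733 -1.74553791] [ 0.02466091 -0.00245745 -0.01729129  0.0169624  -0.00488344  0.00370009]
```

Call:
play_rows(
  series=[
    {"dx": 3,"dy": -4,"dz": -8,"fingers": 1,"turn": 0},
    {"dx": 2,"dy": -2,"dz": -15,"fingers": 1,"turn": 0},
    {"dx": 0,"dy": 0,"dz": -15,"fingers": 1,"turn": 0},
    {"dx": 0,"dy": 0,"dz": -10,"fingers": 1,"turn": 0},
    {"dx": 0,"dy": 0,"dz": 0,"fingers": 1,"turn": 0},
  ],
)

```text
clock: 7.53
position: [0.5765, -0.0513, 0.1971]
ee_rot: [-0.023, 0.712, 0.702, -0.023]
contact_force: [0.1, -0.5, -3.8]
width: 0.034
```

Run:
```python
from h import *
p=get_image("scene");save(p,"s5",(160,130,360,340),2.8)
q=get_image("wrist");save(q,"w5")
a=cv2.imread("pics/s5.png");b=cv2.imread("pics/w5.png");
im=np.zeros((590,790,3),np.uint8);h=cv2.resize(a,(400,420));im[:420,:400]=h;im[:293,400:790]=cv2.resize(b,(390,293));cv2.imwrite("pics/m5.png",im)
```

```text
(no output)
```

View pics/m5.png

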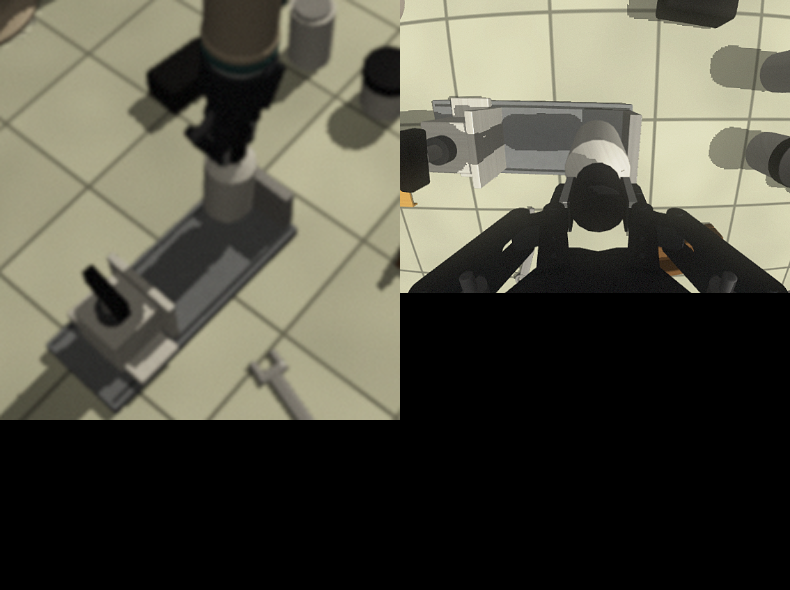

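The flask hangs just inside the end plate, well ahead of the stop. I'll lower it with a little extra clearance from the plate.

Call:
play_rows(
  series=[
    {"dx": 1,"dy": -2,"dz": -8,"fingers": 1,"turn": 0},
    {"dx": 0,"dy": -2,"dz": -10,"fingers": 1,"turn": 0},
    {"dx": 0,"dy": 0,"dz": -10,"fingers": 1,"turn": 0},
    {"dx": 0,"dy": 0,"dz": -8,"fingers": 1,"turn": 0},
    {"dx": 0,"dy": 0,"dz": -3,"fingers": 1,"turn": 0},
    {"dx": 0,"dy": 0,"dz": 0,"fingers": 1,"turn": 0},
  ],
)

```text
clock: 8.13
position: [0.5794, -0.0564, 0.1576]
ee_rot: [-0.02, 0.712, 0.702, -0.021]
contact_force: [-0.6, -0.6, -3.8]
width: 0.0339
```

Call:
play_rows(
  series=[
    {"dx": 0,"dy": 0,"dz": -3,"fingers": 1,"turn": 0},
    {"dx": 0,"dy": 0,"dz": -2,"fingers": 1,"turn": 0},
    {"dx": 0,"dy": 0,"dz": -2,"fingers": 1,"turn": 0},
    {"dx": 0,"dy": 0,"dz": 0,"fingers": 1,"turn": 0},
  ],
)

```text
clock: 8.47
position: [0.5797, -0.0564, 0.15]
ee_rot: [-0.02, 0.712, 0.702, -0.021]
contact_force: [0.1, -0.6, -4.2]
width: 0.034
```

Call:
play_rows(
  series=[
    {"dx": 0,"dy": 0,"dz": -2,"fingers": 1,"turn": 0},
    {"dx": 0,"dy": 0,"dz": -1,"fingers": 1,"turn": 0},
    {"dx": 0,"dy": 0,"dz": 0,"fingers": 1,"turn": 0},
  ],
)

```text
clock: 8.72
position: [0.5802, -0.0564, 0.1474]
ee_rot: [-0.019, 0.712, 0.702, -0.021]
contact_force: [0.6, 0.3, -2.9]
width: 0.0342
```

Call:
play_rows(
  series=[
    {"dx": 0,"dy": 0,"dz": -1,"fingers": 1,"turn": 0},
    {"dx": 0,"dy": 0,"dz": -1,"fingers": 1,"turn": 0},
    {"dx": 0,"dy": 0,"dz": 0,"fingers": 1,"turn": 0},
  ],
)

```text
clock: 8.97
position: [0.5807, -0.0565, 0.1474]
ee_rot: [-0.018, 0.712, 0.702, -0.02]
contact_force: [0.5, -0.1, -3.8]
width: 0.0335
```

Call:
play_rows(
  series=[
    {"dx": 0,"dy": 0,"dz": -2,"fingers": 1,"turn": 0},
    {"dx": 0,"dy": 0,"dz": -2,"fingers": 1,"turn": 0},
  ],
)

```text
clock: 9.13
position: [0.5815, -0.0566, 0.1469]
ee_rot: [-0.017, 0.712, 0.702, -0.019]
contact_force: [-2.6, 0.5, 12.6]
width: 0.0338
```

Call:
play_rows(
  series=[
    {"dx": 0,"dy": 0,"dz": 0,"fingers": 1,"turn": 0},
    {"dx": 0,"dy": 0,"dz": 0,"fingers": 0.1,"turn": 0},
    {"dx": 0,"dy": 0,"dz": 0,"fingers": 0,"turn": 0},
    {"dx": 0,"dy": 0,"dz": 0,"fingers": -0.3,"turn": 0},
    {"dx": 0,"dy": 0,"dz": 0,"fingers": -0.6,"turn": 0},
    {"dx": 0,"dy": 0,"dz": 0,"fingers": -0.9,"turn": 0},
    {"dx": 0,"dy": 0,"dz": 0,"fingers": -0.9,"turn": 0},
  ],
  squeeze=20,
)

```text
clock: 9.72
position: [0.5832, -0.0571, 0.1481]
ee_rot: [-0.015, 0.712, 0.702, -0.018]
contact_force: [-0.3, 0.5, -0.0]
width: 0.0817
```

Call:
play_rows(
  series=[
    {"dx": 0,"dy": 0,"dz": 5,"fingers": -1,"turn": 0},
    {"dx": 0,"dy": 0,"dz": 15,"fingers": -1,"turn": 0},
    {"dx": 0,"dy": 0,"dz": 25,"fingers": -1,"turn": 0},
    {"dx": 0,"dy": 0,"dz": 30,"fingers": -1,"turn": 0},
    {"dx": 0,"dy": 0,"dz": 20,"fingers": -1,"turn": 0},
    {"dx": 0,"dy": -15,"dz": 5,"fingers": -1,"turn": 0},
    {"dx": -2,"dy": -25,"dz": 0,"fingers": -1,"turn": 0},
    {"dx": -2,"dy": -30,"dz": 0,"fingers": -1,"turn": 0},
    {"dx": -2,"dy": -30,"dz": 0,"fingers": -1,"turn": 0},
    {"dx": -2,"dy": -30,"dz": 0,"fingers": -1,"turn": 0},
    {"dx": -2,"dy": -30,"dz": 0,"fingers": -1,"turn": 0},
    {"dx": -2,"dy": -20,"dz": 0,"fingers": -1,"turn": 0},
    {"dx": 0,"dy": -8,"dz": 0,"fingers": -1,"turn": 0},
    {"dx": 0,"dy": 0,"dz": 0,"fingers": -1,"turn": 0},
    {"dx": 0,"dy": 0,"dz": 0,"fingers": -1,"turn": 0},
  ],
)

```text
clock: 10.97
position: [0.5658, -0.259, 0.2496]
ee_rot: [-0.016, 0.711, 0.703, -0.021]
contact_force: [-0.2, 0.3, 1.0]
width: 0.0852
```

Run:
```python
from h import *
np.set_printoptions(precision=4,suppress=True)
st=get_state();q=get_image("wrist");p=get_image("scene")
print(st["position"],st["ee_rot"])
for m in masks_of(q,"clamp_knob")[:2]:
    print(m["p"],m["xy"],cv2.minAreaRect(np.argwhere(m["region"])[:,::-1].astype(np.float32)),ray(q,m["xy"],.148,st))
print("pred",proj(q,[.5674,-.2504,.151],st))
im=np.zeros((600,800,3),np.uint8);im[:420,:560]=q["pixels"][:,:,::-1]
im[180:600,560:800]=cv2.resize(p["pixels"][150:325,200:300,::-1],(240,420));cv2.imwrite("pics/m6.png",im)
```

```text
[ 0.5658 -0.259   0.2496] [-0.0163  0.7112  0.7025 -0.0206]
0.84 [292.2, 224.3] ((292.5447998046875, 219.86019897460938), (20.633882522583008, 77.08143615722656), 8.32564926147461) [[ 0.5686 -0.2534  0.148 ]]
pred [[295.8296 223.9821]]
```

View pics/m6.png

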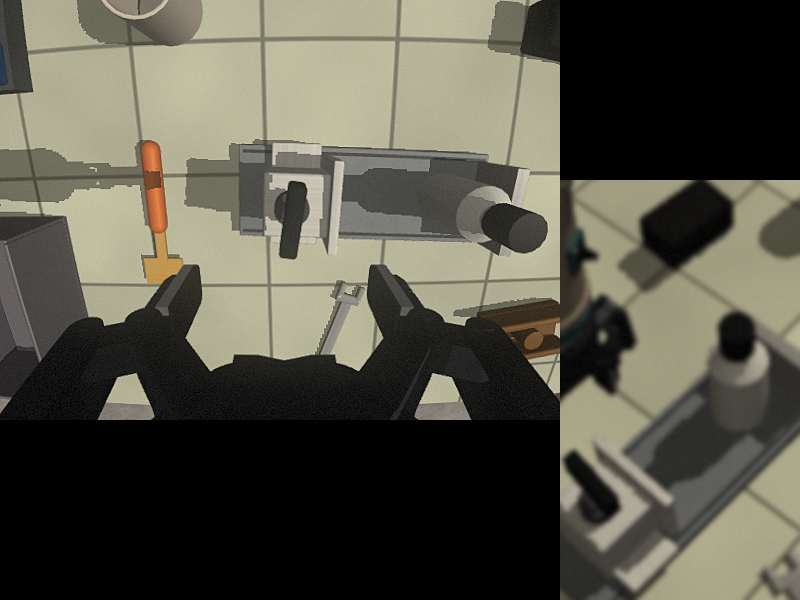

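The flask stands upright in the gap near the end plate. The knob bar is at about (292,222) and lies along roughly -0.15 rad in the world frame. I'll align the jaws with it and descend.

Call:
play_rows(
  series=[
    {"dx": 1,"dy": 3,"dz": -10,"fingers": -1,"turn": -0.07},
    {"dx": 1,"dy": 3,"dz": -20,"fingers": -1,"turn": -0.07},
    {"dx": 0,"dy": 0,"dz": -20,"fingers": -1,"turn": 0},
    {"dx": 0,"dy": 0,"dz": -15,"fingers": -1,"turn": 0},
    {"dx": 0,"dy": 0,"dz": -8,"fingers": -1,"turn": 0},
    {"dx": 0,"dy": 0,"dz": 0,"fingers": -1,"turn": 0},
  ],
)

```text
clock: 11.62
position: [0.5708, -0.2425, 0.1775]
ee_rot: [-0.015, 0.757, 0.653, -0.017]
contact_force: [-1.0, -0.6, -0.1]
width: 0.0853
```

Call:
play_rows(
  series=[
    {"dx": -2,"dy": -6,"dz": -6,"fingers": -1,"turn": 0},
    {"dx": 0,"dy": -3,"dz": -10,"fingers": -1,"turn": 0},
    {"dx": 0,"dy": 0,"dz": -12,"fingers": -1,"turn": 0},
    {"dx": 0,"dy": 0,"dz": -10,"fingers": -1,"turn": 0},
    {"dx": 0,"dy": 0,"dz": -3,"fingers": -1,"turn": 0},
    {"dx": 0,"dy": 0,"dz": 0,"fingers": -1,"turn": 0},
  ],
)

```text
clock: 12.12
position: [0.5708, -0.2521, 0.1367]
ee_rot: [-0.012, 0.756, 0.655, -0.016]
contact_force: [-0.4, 0.9, -0.4]
width: 0.0852
```

Call:
play_rows(
  series=[
    {"dx": -2,"dy": 0,"dz": -2,"fingers": 0,"turn": 0},
    {"dx": 0,"dy": 0,"dz": 0,"fingers": 0.5,"turn": 0},
    {"dx": 0,"dy": 0,"dz": 0,"fingers": 0.8,"turn": 0},
    {"dx": 0,"dy": 0,"dz": 0,"fingers": 1,"turn": 0},
    {"dx": 0,"dy": 0,"dz": 0,"fingers": 1,"turn": 0},
    {"dx": 0,"dy": 0,"dz": 0,"fingers": 1,"turn": 0},
    {"dx": 0,"dy": 0,"dz": 0,"fingers": 1,"turn": 0},
    {"dx": 0,"dy": 0,"dz": 0,"fingers": 1,"turn": 0},
    {"dx": 0,"dy": 0,"dz": 0,"fingers": 1,"turn": 0},
  ],
  squeeze=40,
)

```text
clock: 12.87
position: [0.5695, -0.253, 0.1365]
ee_rot: [-0.011, 0.756, 0.654, -0.015]
contact_force: [-0.4, -0.9, -0.7]
width: 0.0155
```

Call:
play_rows(
  series=[
    {"dx": 0,"dy": 6,"dz": 0,"fingers": 1,"turn": 0},
    {"dx": 0.5,"dy": 10,"dz": 0,"fingers": 1,"turn": 0},
    {"dx": 0.5,"dy": 12,"dz": 0,"fingers": 1,"turn": 0},
    {"dx": 0.5,"dy": 12,"dz": 0,"fingers": 1,"turn": 0},
    {"dx": 0.5,"dy": 12,"dz": 0,"fingers": 1,"turn": 0},
    {"dx": 0.5,"dy": 12,"dz": 0,"fingers": 1,"turn": 0},
    {"dx": 0.5,"dy": 12,"dz": 0,"fingers": 1,"turn": 0},
    {"dx": 0.5,"dy": 8,"dz": 0,"fingers": 1,"turn": 0},
    {"dx": 0,"dy": 4,"dz": 0,"fingers": 1,"turn": 0},
    {"dx": 0,"dy": 0,"dz": 0,"fingers": 1,"turn": 0},
  ],
)

```text
clock: 13.7
position: [0.5738, -0.1557, 0.1365]
ee_rot: [-0.009, 0.755, 0.655, -0.016]
contact_force: [0.0, -2.5, -1.3]
width: 0.0154
```

Call:
play_rows(
  series=[
    {"dx": 0,"dy": 4,"dz": 0,"fingers": 1,"turn": 0},
    {"dx": 0.3,"dy": 4,"dz": 0,"fingers": 1,"turn": 0},
    {"dx": 0,"dy": 3,"dz": 0,"fingers": 1,"turn": 0},
    {"dx": 0,"dy": 3,"dz": 0,"fingers": 1,"turn": 0},
    {"dx": 0,"dy": 3,"dz": 0,"fingers": 1,"turn": 0},
    {"dx": 0,"dy": 3,"dz": 0,"fingers": 1,"turn": 0},
    {"dx": 0,"dy": 3,"dz": 0,"fingers": 1,"turn": 0},
    {"dx": 0,"dy": 0,"dz": 0,"fingers": 1,"turn": 0},
  ],
)

```text
clock: 14.37
position: [0.5748, -0.1332, 0.1365]
ee_rot: [-0.007, 0.756, 0.655, -0.016]
contact_force: [1.8, -0.9, -2.0]
width: 0.0152
```

Call:
play_rows(
  series=[
    {"dx": 0,"dy": 3,"dz": 0,"fingers": 1,"turn": 0},
    {"dx": 0,"dy": 3,"dz": 0,"fingers": 1,"turn": 0},
    {"dx": 0,"dy": 2,"dz": 0,"fingers": 1,"turn": 0},
    {"dx": 0,"dy": 0,"dz": 0,"fingers": 1,"turn": 0},
  ],
)

```text
clock: 14.7
position: [0.5752, -0.1256, 0.1365]
ee_rot: [-0.006, 0.756, 0.655, -0.017]
contact_force: [1.6, -3.1, -1.6]
width: 0.0158
```

Call:
play_rows(
  series=[
    {"dx": 0,"dy": 2,"dz": 0,"fingers": 1,"turn": 0},
    {"dx": 0,"dy": 2,"dz": 0,"fingers": 1,"turn": 0},
    {"dx": 0,"dy": 2,"dz": 0,"fingers": 1,"turn": 0},
  ],
)

```text
clock: 14.95
position: [0.5752, -0.1244, 0.1365]
ee_rot: [-0.003, 0.755, 0.655, -0.02]
contact_force: [0.9, -9.6, -4.0]
width: 0.0153
```

The stop has run up firm: after 128.6 mm of travel the force rose to 9.6 N and motion ended. A quick check before I turn the knob.

Call:
play_rows(
  series=[
    {"dx": 0,"dy": 0,"dz": 0,"fingers": 1,"turn": 0},
    {"dx": 0,"dy": 0,"dz": 0,"fingers": 1,"turn": 0},
  ],
)

```text
clock: 15.12
position: [0.5752, -0.1246, 0.1365]
ee_rot: [-0.003, 0.756, 0.655, -0.02]
contact_force: [1.3, -4.0, -2.3]
width: 0.0151
```

Run:
```python
from h import *
q=get_image("wrist");p=get_image("scene");print(get_state()["contact_force"],get_state()["qpos"])
im=np.zeros((420,800,3),np.uint8);im[:315,:420]=cv2.resize(q["pixels"][:,:,::-1],(420,315))
im[:,425:800]=cv2.resize(p["pixels"][160:328,180:330,::-1],(375,420));cv2.imwrite("pics/m7.png",im)
```

```text
[ 1.73480699 -4.47580083 -2.39802311] [-0.31273354  0.38589119  1.6150061  -0.03372478  1.1662528  -1.72730871]
```

View pics/m7.png

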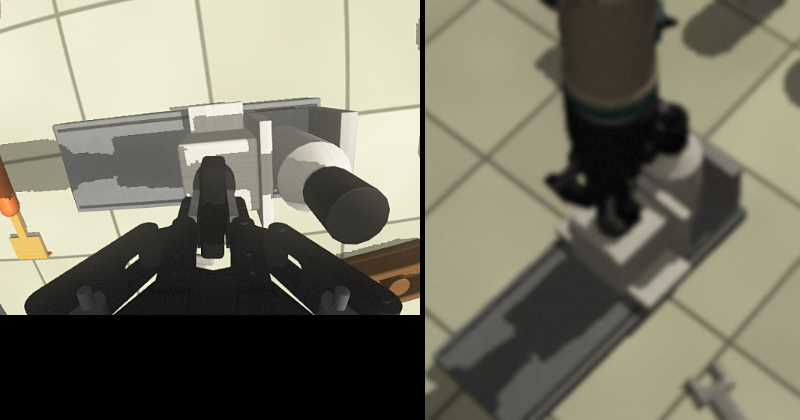

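The flask is upright and snug between stop face and end plate, and the jaws hold the bar. Now I'll turn the knob clockwise.

Call:
play_rows(
  series=[
    {"dx": 0,"dy": 0,"dz": 0,"fingers": 1,"turn": -0.08},
    {"dx": 0,"dy": 0,"dz": 0,"fingers": 1,"turn": -0.1},
    {"dx": 0,"dy": 0,"dz": 0,"fingers": 1,"turn": -0.1},
    {"dx": 0,"dy": 0,"dz": 0,"fingers": 1,"turn": -0.1},
    {"dx": 0,"dy": 0,"dz": 0,"fingers": 1,"turn": -0.1},
    {"dx": 0,"dy": 0,"dz": 0,"fingers": 1,"turn": -0.1},
    {"dx": 0,"dy": 0,"dz": 0,"fingers": 1,"turn": -0.1},
  ],
)

```text
clock: 15.8
position: [0.5746, -0.1258, 0.1365]
ee_rot: [-0.009, 0.936, 0.352, -0.019]
contact_force: [-0.8, -3.8, -2.5]
width: 0.0154
```

Call:
play_rows(
  series=[
    {"dx": 0,"dy": 0.5,"dz": 0,"fingers": 1,"turn": -0.1},
    {"dx": 0,"dy": 0.5,"dz": 0,"fingers": 1,"turn": -0.1},
    {"dx": 0,"dy": 0.5,"dz": 0,"fingers": 1,"turn": -0.1},
    {"dx": 0,"dy": 0.5,"dz": 0,"fingers": 1,"turn": -0.1},
    {"dx": 0,"dy": 0.5,"dz": 0,"fingers": 1,"turn": -0.1},
    {"dx": 0,"dy": 0.5,"dz": 0,"fingers": 1,"turn": -0.08},
    {"dx": 0,"dy": 0.5,"dz": 0,"fingers": 1,"turn": -0.06},
  ],
)

```text
clock: 16.38
position: [0.5734, -0.1263, 0.1366]
ee_rot: [-0.01, 1.0, 0.023, -0.016]
contact_force: [-0.8, -3.5, -1.6]
width: 0.0153
```

```bash
python3 -c "
from rig import *;s=get_state();print(s['moment'],s['contact_force'])"
```

```text
[-0.29908546 -0.66346205  0.71305929] [-0.80028305 -3.46112892 -1.62051186]
```

Call:
play_rows(
  series=[
    {"dx": 0,"dy": 1.5,"dz": 0,"fingers": 1,"turn": -0.06},
    {"dx": 0,"dy": 2,"dz": 0,"fingers": 1,"turn": -0.06},
    {"dx": 0,"dy": 1,"dz": 0,"fingers": 1,"turn": -0.03},
  ],
)

```text
clock: 16.63
position: [0.5732, -0.1254, 0.1369]
ee_rot: [-0.006, 0.999, -0.046, -0.015]
contact_force: [0.9, -4.5, -3.3]
width: 0.0154
```

```bash
python3 -c "
from rig import *;s=get_state();print(s['moment'],s['contact_force'])"
```

```text
[-0.18303405 -0.44780161  2.67072451] [ 0.86814757 -4.45480426 -3.34075703]
```

The moment about z has risen to 2.7 N m, so the knob is at its end stop. I'll back off the torque, release and rise.

Call:
play_rows(
  series=[
    {"dx": 0,"dy": 0,"dz": 0,"fingers": 1,"turn": 0.02},
    {"dx": 0,"dy": 0,"dz": 0,"fingers": 0.5,"turn": 0},
    {"dx": 0,"dy": 0,"dz": 0,"fingers": 0,"turn": 0},
    {"dx": 0,"dy": 0,"dz": 0,"fingers": -0.4,"turn": 0},
    {"dx": 0,"dy": 0,"dz": 0,"fingers": -0.4,"turn": 0},
    {"dx": 0,"dy": 0,"dz": 0,"fingers": -0.4,"turn": 0},
    {"dx": 0,"dy": 0,"dz": 8,"fingers": -0.4,"turn": 0},
    {"dx": 0,"dy": 0,"dz": 20,"fingers": -0.4,"turn": 0},
    {"dx": 0,"dy": 0,"dz": 30,"fingers": -0.4,"turn": 0},
    {"dx": 0,"dy": 0,"dz": 30,"fingers": -0.4,"turn": 0},
    {"dx": 0,"dy": 0,"dz": 25,"fingers": -0.4,"turn": 0},
    {"dx": -10,"dy": -15,"dz": 10,"fingers": -0.4,"turn": 0},
    {"dx": -15,"dy": -25,"dz": 0,"fingers": -0.4,"turn": 0},
    {"dx": -20,"dy": -30,"dz": 0,"fingers": -0.4,"turn": 0},
    {"dx": -20,"dy": -30,"dz": 0,"fingers": -0.4,"turn": 0},
    {"dx": -20,"dy": -20,"dz": 0,"fingers": -0.4,"turn": 0},
    {"dx": -10,"dy": -10,"dz": 0,"fingers": -0.4,"turn": 0},
    {"dx": 0,"dy": 0,"dz": 0,"fingers": -0.4,"turn": 0},
  ],
)

```text
clock: 18.13
position: [0.4718, -0.2529, 0.2754]
ee_rot: [-0.008, 0.999, -0.034, -0.013]
contact_force: [0.3, 0.2, 0.4]
width: 0.0597
```

Run:
```python
from h import *
q=get_image("top");p=get_image("scene")
im=np.zeros((500,800,3),np.uint8);im[:245,:]=cv2.resize(q["pixels"][175:252,250:420,::-1],(540,245)) if 0 else np.pad(cv2.resize(q["pixels"][175:252,250:420,::-1],(540,245)),((0,0),(0,260),(0,0)))
im[80:500,540:800]=cv2.resize(p["pixels"][160:328,195:299,::-1],(260,420));cv2.imwrite("pics/m8.png",im)
```

```text
(no output)
```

View pics/m8.png

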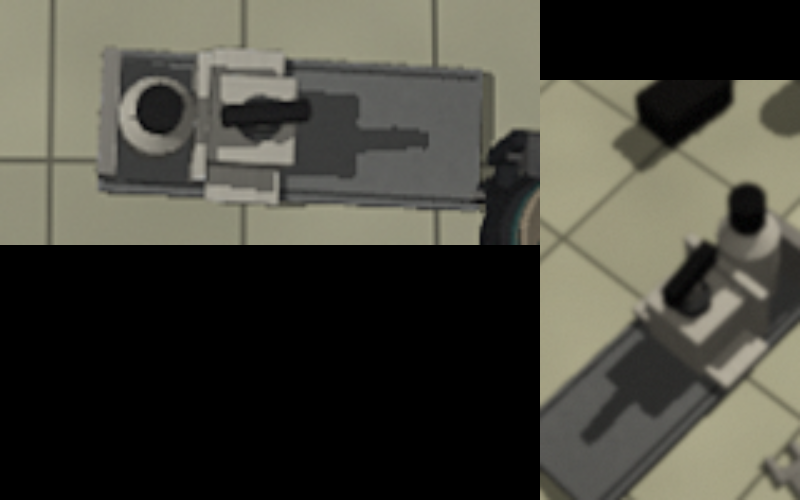

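The flask is upright at (155,110) between the end plate and the stop. The bar lies along the tray at (265,112), and the robot is clear. I'm handing in.

```bash
python3 -c "
from rig import *;print(abs(get_state()['qd']).max());print(sign_off())"
```

```text
0.03166255591075935
the job is handed in; nothing more can be done
None
```

I stood the silver narrow-necked flask in the tray gap and let go of it, slid the stop up by the knob, then turned the knob clockwise to its end stop. The job was handed in at about 18 s; sign-off gives no verdict.

**Checks that agreed**
- **Stop:** it went firm against the flask at about 10 N, after about 128 mm of travel, for a carriage value of roughly 0.13.
- **Knob:** I turned it about 1.4 rad or more, and the moment about the vertical rose to 2.7 N m at the end.
- **Final pictures:** the flask is upright and close to mid width, the bar lies along the tray, and the gripper is clear with the wrist force near zero.

**What was off or not checked**
- **Tool tilt:** the tool drifted about 0.06 rad from vertical while carrying the flask. The flask stood upright once released.
- **Stop during the turn:** my hand position slid back by about 1 to 2 mm while turning the knob, and I pressed up again before letting go. I judged the final gap by eye rather than measuring it.
- **Other objects:** I did not measure the bystanders again at the end; no unexpected contact force showed up during the moves.

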